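# Park the crate of shoe lasts

## Task

Clear the cutting space: push the tall crate of shoe lasts across the bench into its parking bay until it stands squarely against the back batten. It tips easily, so push it low, with your fingers on its black base only; keep it upright and on the bench, do not push or take hold of the wooden upper part or the lasts, and leave the other things on the bench where they are.

Things in the scene. Friction and masses are not known exactly. Their poses are not given: they have to be found in the camera images.
- crate: tall crate of shoe lasts, loose, about 0.9 kg. Its base is a black block 90 mm (its x) by 130 mm (its y), 45 mm high. Origin: centre of the underside, on the bench (z = 0). Its +x points roughly the way it must go, so push on the 130 mm wide black face at its x = -45 mm. It slides at roughly 4 to 8 N and stays where it is left; pushed above some 60 mm it tips
- crate_box: the crate's wooden slatted upper part, fixed on the black base: 70 mm (x) by 110 mm (y), from 45 to 185 mm above the bench, set back 10 mm from the base all round; green and yellow lasts stick out of it to 222 mm. Origin: centre of its underside; axes as the crate's
- bay: parking bay, fixed: light wood battens 30 mm high, 20 mm thick, on three sides. Origin: on the bench, where the centre of the crate's underside is when home; +x is the way in (open at -x). Back batten's near face at x = +45 mm; side battens' inner faces at y = +-78 mm (13 mm clear of the crate each side) for x = -10 to +45 mm
- bay_mouth (a point): middle of the bay's open end, on the bench at the bay's x = -50 mm (a red patch is painted from here inwards and some 50 mm outwards). Here the side battens have flared out by 0.45 rad, to inner faces 194 mm apart
- iron_weight: bystander, leave alone: round black iron weight with a knob, 86 mm across, 68 mm high; origin at its underside
- spool: bystander, leave alone: red thread spool, 40 mm across, 50 mm high; origin at its underside
- polish_tin: bystander, leave alone: flat blue polish tin, 64 mm across, 35 mm high; origin at its underside
- glue_bottle: bystander, leave alone: glue bottle with an orange cap, 60 mm across, 160 mm high; origin at its underside
- hammer: bystander, leave alone: hammer lying flat, 250 mm long; origin at its underside
- brush: bystander, leave alone: brush lying flat, 180 mm long; origin at its underside
- tack_cup: bystander, leave alone: white bowl, 70 mm across, 60 mm high; origin at its underside

How it is judged (in metres and radians):
On the way:
1. the fingers push the crate, which stands upright in the mouth of the bay (contact force between the fingers and crate above 0.5 N and x of crate in the frame of bay above -0.09 m and angle between crate's own z axis and vertical below 0.1 rad), for 0.1 s.
At the end, for the whole second after the job is handed in: The crate stands still and upright (within 0.04 rad) on the bench in the bay: its centre within 6 mm of the home point along the bay and 18 mm across it, square to the back batten within 0.09 rad (x of crate in the frame of bay between -0.006 and 0.006 m and y of crate in the frame of bay between -0.018 and 0.018 m and angle between the x axis of crate and the x axis of bay, either way round below 0.09 rad and angle between crate's own z axis and vertical below 0.04 rad and height (world z) of crate below 0.006 m and linear speed of crate below 0.01 m/s); the robot touches nothing.
It fails at once if the crate is tipped (more than 0.15 rad) (angle between crate's own z axis and vertical above 0.15 rad).
It fails at once if the crate is lifted off the bench (more than 15 mm) (height (world z) of crate above 0.015 m).
It fails at once if the wooden upper part or the lasts are pushed or gripped (more than 3 N) (contact force between any of the fingers, the arm and crate_box above 3 N).
It fails at once if another thing on the bench is moved (more than 20 mm) (distance of any of iron_weight, spool, polish_tin, glue_bottle, hammer, brush, tack_cup from where it was at the start of the episode above 0.02 m).
It also fails if it takes over 42 s, if anything falls off the work surface, if the arm or the gripper's body presses on something with over 40 N, if the wrist force passes 120 N, or if a joint passes its speed limit or range.

## Robot

A 6-joint arm with a two-finger parallel gripper is mounted at the origin on the work surface. World frame = base frame: x ahead of the robot, y to its left, z up, the work surface at z = 0. Lengths are in mm, angles in rad, forces in N, time in s.
With the tool pointing down it reaches from about 225 to 875 mm from the base axis. Payload 3.4 kg.
Tool frame: the origin (TCP) lies at the very end of the fingers, on their centre line; the grasp point (between the pads) lies 19 mm behind it; z points along the fingers, y is the line along which they close (so a half turn about z gives the same grasp; the last joint's range is limited). The gripper opens to 85 mm and grips with 20 to 120 N. Pads are 22 mm wide; open, the fingers measure 114 mm over their backs; the gripper's body (76 mm by 85 mm) begins 54 mm behind the grasp point. The pads swing forward as they close: fully open they stand 13 mm farther back than shut.
Start: joints at [1.132, 0.276, 1.505, -0, 1.361, -0.121], TCP at [179.692, 546.236, 231.328] pointing down, gripper open.
Joint ranges: [-2.89, 2.89], [-0.75, 2.08], [0.22, 2.7], [-1.18, 4.32], [0.11, 2.71], [-2.7, 2.7]. Speed limits (rad/s): [2.57, 2.57, 3.14, 3.14, 3.14, 3.14].

## Interface

Orientations are given as a 3x3 rotation matrix whose columns are the frame's x, y, z axes.
In Python, from plant import ctrl gives the robot as it stands.
- The arm moves only by the tool send_rows, never from a script. Its argument "moves" is a list of rows, each an object of numbers: "x", "y", "z": the shift along the tool's x, y, z in mm; "ax", "ay", "az": the turn, a rotation vector about the tool's x, y, z in degrees; "claw": the finger opening in mm, from 0 to 85.4. A call has 1 to 20 rows; each row is the pose to reach, as a shift and turn from the pose commanded when the call began, along the tool's axes at that moment; what a row does not reach only later rows make up. A row lasts 1/12 s, in which the tool goes at most 41.7 mm and 7.16 degrees, less where a joint would pass 70% of its speed; a pose out of reach is approached as far as the arm can. A call with a gripper value outside its range is refused whole. The fingers move at their own pace and stop on an object; "grip_force" is the grip in N (left out, the last holds). Time passes only in rows, so rows that repeat a pose let the fingers close. It gives the time, the measured TCP pose, the force, the opening and the grip force at its end, in the units of the state.
- ctrl.observe(): the state, without advancing time (a new reading comes with each control period).
- ctrl.camera(name): name is "scene" or "side" or "wrist"; returns a dict with "frame" (384x512x3 uint8, red, green, blue), "fovy" (degrees; the focal length in pixels is half the picture's height over the tangent of half this angle, whatever the lens; pixels are square), "cx", "cy" (the principal point, pixels), "R" (3x3) and "t" (3): a world point X has camera coordinates R X + t. Camera axes: x right, y down, z forward; pixel columns grow to the right and rows downward; lengths in mm; the calibration is good to about 2 mm. A picture is of the moment at which its call begins. There is no depth.
- ctrl.finish_job(): hands the job in; it is judged then, once.
The state is a dict: "t": time; "q": joint angles; "joint_velocities": joint speeds; "tau": joint torques, N m; "tool_pos": TCP position; "tool_rot": TCP orientation; "force": force on the tool from outside, world axes, zero at the start; "wrist_torque": the same for the moment, N m; "gripper_width": finger opening in mm; "grasp_force": force on a finger pad.
Only numpy, scipy, OpenCV 4.12 (cv2) and the standard library are available. Lean on these libraries where they do the work, as an engineer would, in place of code of your own. Each camera call takes 0.05 s, during which the arm holds its last target. There are 200 camera calls.

## Working session

There is one attempt and no reset: what is moved stays moved. The work goes in short steps, Python scripts to look and compute and a tool call to move; the robot and the scene stay as the last step left them, time stands still between calls to the robot, and variables do not carry over. Pictures are saved under pics/ and viewed, at most 12 in all, crops included, and the job is handed in when it is done.

Besides the shell and the picture viewer there is one more tool, called as name(argument=value, ...) on one line, values as JSON. send_rows: Moves the arm, as the interface text tells. Its arguments: {"type":"object","properties":{"moves":{"type":"array","items":{"type":"object","properties":{"x":{"type":"number"},"y":{"type":"number"},"z":{"type":"number"},"ax":{"type":"number"},"ay":{"type":"number"},"az":{"type":"number"},"claw":{"type":"number"}}}},"grip_force":{"type":"number"}},"required":["moves"]}

```bash
mkdir -p pics
cat > h.py <<'E'
import numpy as np, cv2
from plant import ctrl
def cam(n,name):
    c=ctrl.camera(n); cv2.imwrite(f'pics/{name}.png',c['frame'][:,:,::-1])
    c={k:np.array(c[k]) for k in ('fovy','cx','cy','R','t')}; np.savez(f'pics/{name}.npz',**c); return c
def ray(c,u,v,z=0):
    f=192/np.tan(np.radians(c['fovy'])/2)
    C=-c['R'].T@c['t']; d=c['R'].T@np.array([(u-c['cx'])/f,(v-c['cy'])/f,1]); return C+d*(z-C[2])/d[2]
def proj(c,X):
    f=192/np.tan(np.radians(c['fovy'])/2); p=c['R']@np.array(X,float)+c['t']; return f*p[0]/p[2]+c['cx'],f*p[1]/p[2]+c['cy']
E
python3 - <<'E'
from h import *
for n in ('scene','side','wrist'):
    c=cam(n,n+'0'); print(n,c['fovy'],-c['R'].T@c['t'],c['R'][2])
s=ctrl.observe(); print(s['tool_rot'],s['t'])
a=cv2.imread('pics/scene0.png');b=cv2.imread('pics/side0.png')
cv2.imwrite('pics/both.png',np.hstack([a,b])[:, :])
E
```

```text
scene 49.761229643227516 [1196.5014712  -774.07009281  980.52615832] [-0.46076815  0.57925669 -0.67242427]
side 54.54847233802332 [241.4150816  614.31247815 913.098698  ] [ 0.28915845 -0.56672764 -0.77149671]
wrist 65.13615063422881 [110.38536933 569.35454035 373.40484374] [ 0.27241161 -0.09104469 -0.95786365]
[[-9.49924476e-01  3.12479040e-01 -5.83054206e-04]
 [ 3.12479534e-01  9.49923724e-01 -1.20795940e-03]
 [ 1.76395028e-04 -1.32966271e-03 -9.99999100e-01]] 0.15
```

View pics/scene0.png

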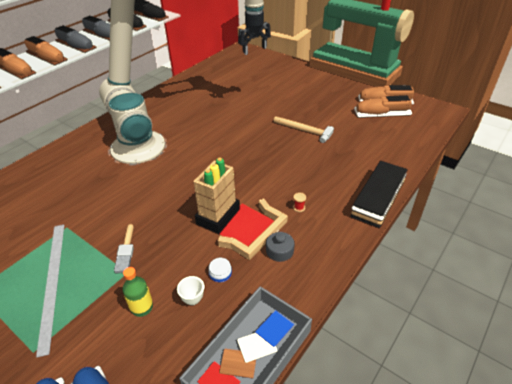

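View pics/side0.png

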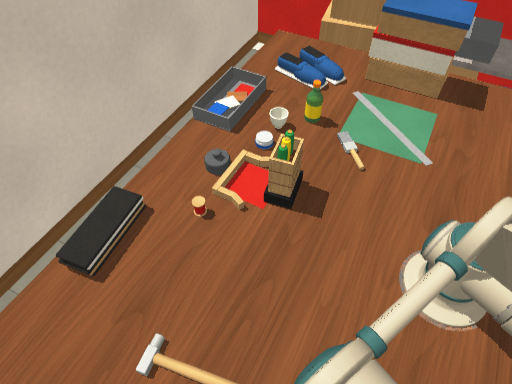

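The crate stands just at the open end of the bay, at about scene (217,205) and side (285,185). I'll zoom in on both views.

Run:
```python
import cv2,numpy as np
a=cv2.imread('pics/scene0.png')[150:270,180:310];b=cv2.imread('pics/side0.png')[120:240,190:320]
def g(i,u0,v0):
    i=cv2.resize(i,None,fx=3,fy=4.9,interpolation=cv2.INTER_CUBIC) if 0 else cv2.resize(i,None,fx=3.07,fy=3.07,interpolation=cv2.INTER_CUBIC)
    for k in range(0,130,20):
        p=int(k*3.07); cv2.putText(i,str(u0+k),(p,9),0,.35,(255,255,255),1); cv2.line(i,(p,10),(p,16),(255,255,255),1)
        cv2.putText(i,str(v0+k),(0,p+4),0,.35,(255,255,0),1); cv2.line(i,(24,p),(30,p),(255,255,0),1)
    return i
cv2.imwrite('pics/z.png',np.hstack([g(a,180,150),g(b,190,120)]))
```

```text
(no output)
```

View pics/z.png

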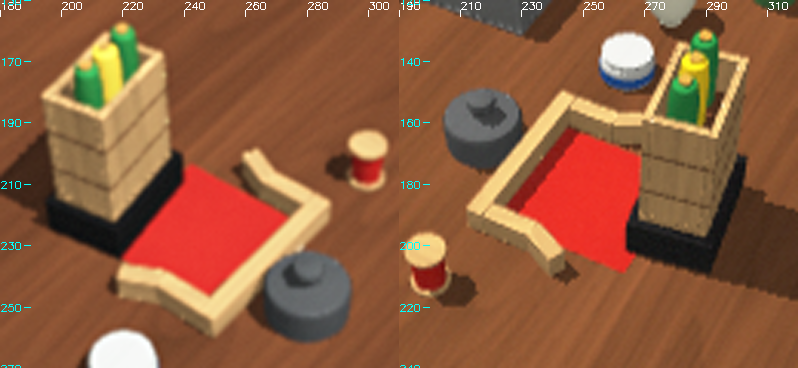

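```bash
cat > fit.py <<'E'
from h import *
from scipy.optimize import least_squares
L=lambda n:np.load(f'pics/{n}.npz')
S,D=L('scene0'),L('side0'); k=3.07
s=lambda x,y:(S,180+x/k,150+y/k); d=lambda x,y:(D,190+(x-399)/k,120+y/k)
P=lambda m,z:ray(*m,z)[:2].round(1)
for n,m in dict(left=s(48,222),front=s(123,258),right=s(183,180),Dl=d(628,250),Df=d(711,272),Dr=d(744,183)).items(): print(n,P(m,0))
for n,m in dict(tl=s(43,94),tf=s(107,121),tr=s(169,53),Dtl=d(645,115),Dtf=d(717,135),Dtr=d(748,60),Dtb=d(683,43)).items(): print(n,P(m,185))
for n,m in dict(o1=s(329,203),o2=s(213,322),Do1=d(563,92),Do2=d(468,208)).items(): print(n,P(m,30))
E
python3 fit.py
```

```text
left [ 475.2 -168. ]
front [ 572.2 -159.3]
right [551.4 -34.8]
Dl [548.9 -37.3]
Df [462.5 -50.6]
Dr [ 479.8 -176. ]
tl [ 492.6 -162.8]
tf [ 567.5 -155.6]
tr [551.3 -44.3]
Dtl [542.1 -50.1]
Dtf [474.8 -57.2]
Dtr [ 488.4 -160. ]
Dtb [ 552.4 -153.4]
o1 [714.1   5.5]
o2 [ 712.5 -188.6]
Do1 [ 702.4 -181.8]
Do2 [706.8  10.5]
```

```bash
cat >> h.py <<'E'
from scipy.spatial.transform import Rotation as Ro
def Rt(yaw,tilt=30):
    x=-np.array([np.cos(yaw),np.sin(yaw),0]); z=np.array([0,0,-1.]); y=np.cross(z,x)
    return np.c_[x,y,z]@Ro.from_euler('y',-tilt,degrees=True).as_matrix()
def mv(*targets):  # (pos,yaw) list -> rows
    s=ctrl.observe(); R0=np.array(s['tool_rot']); p0=np.array(s['tool_pos']); print(s['t'],p0.round(1),np.round(s['force'],1),s['gripper_width'])
    for p,yaw in targets: print((R0.T@(np.array(p)-p0)).round(1), np.degrees(Ro.from_matrix(R0.T@Rt(yaw)).as_rotvec()).round(2))
E
python3 - <<'E'
from h import *
mv(([395,-122,120],.145))
E
```

```text
0.15 [179.5 545.9 230.7] [ 0.7 -0.4 -0.4] 85.68085850925118
[-413.4 -566.9  111.3] [ -7.01 -29.49 -25.89]
```

send_rows(moves=[{"x":-207,"y":-283,"z":20,"ax":-7,"ay":-29.5,"az":-25.9,"claw":60},{"x":-207,"y":-283,"z":20,"ax":-7,"ay":-29.5,"az":-25.9,"claw":60},{"x":-207,"y":-283,"z":20,"ax":-7,"ay":-29.5,"az":-25.9,"claw":60},{"x":-207,"y":-283,"z":20,"ax":-7,"ay":-29.5,"az":-25.9,"claw":60},{"x":-207,"y":-283,"z":20,"ax":-7,"ay":-29.5,"az":-25.9,"claw":60},{"x":-207,"y":-283,"z":20,"ax":-7,"ay":-29.5,"az":-25.9,"claw":60},{"x":-207,"y":-283,"z":20,"ax":-7,"ay":-29.5,"az":-25.9,"claw":60},{"x":-207,"y":-283,"z":20,"ax":-7,"ay":-29.5,"az":-25.9,"claw":60},{"x":-207,"y":-283,"z":20,"ax":-7,"ay":-29.5,"az":-25.9,"claw":60},{"x":-413,"y":-567,"z":111,"ax":-7,"ay":-29.5,"az":-25.9,"claw":60},{"x":-413,"y":-567,"z":111,"ax":-7,"ay":-29.5,"az":-25.9,"claw":60},{"x":-413,"y":-567,"z":111,"ax":-7,"ay":-29.5,"az":-25.9,"claw":60},{"x":-413,"y":-567,"z":111,"ax":-7,"ay":-29.5,"az":-25.9,"claw":60},{"x":-413,"y":-567,"z":111,"ax":-7,"ay":-29.5,"az":-25.9,"claw":60},{"x":-413,"y":-567,"z":111,"ax":-7,"ay":-29.5,"az":-25.9,"claw":60},{"x":-413,"y":-567,"z":111,"ax":-7,"ay":-29.5,"az":-25.9,"claw":60},{"x":-413,"y":-567,"z":111,"ax":-7,"ay":-29.5,"az":-25.9,"claw":60},{"x":-413,"y":-567,"z":111,"ax":-7,"ay":-29.5,"az":-25.9,"claw":60},{"x":-413,"y":-567,"z":111,"ax":-7,"ay":-29.5,"az":-25.9,"claw":60},{"x":-413,"y":-567,"z":111,"ax":-7,"ay":-29.5,"az":-25.9,"claw":60}])

```text
t: 1.82
tool_pos: [365.4, -20.4, 145.1]
tool_rot: [[-0.864, -0.131, 0.486], [-0.114, 0.991, 0.064], [-0.49, 0.0, -0.872]]
force: [0.2, 0.2, -0.7]
gripper_width: 60.0
grasp_force: 0.0
```

Run:
```python
from h import *
cam('wrist','w1'); mv(([405,-121,12],.145))
```

```text
1.8667 [371.4 -28.8 147.2] [ 4.1 -3.2  0.9] 60.15239247923983
[ 47.3 -94.8 129.1] [-1.06 -0.41 -1.29]
```

View pics/w1.png

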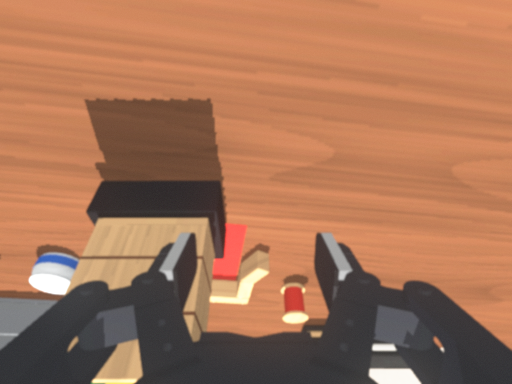

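Wrist view: the crate's rear black face has its bottom edge from (103,181) to (221,181). The edge is level in the picture, so the tool's yaw already matches the crate's.

Run:
```python
from h import *
c=np.load('pics/w1.npz')
a,b=ray(c,103,181),ray(c,221,181); print(a,b,np.linalg.norm(a-b),np.arctan2(b[0]-a[0],-(b[1]-a[1])), (a+b)/2)
mv(([395,-121,120],.145),([405,-121,12],.145))
```

```text
[ 483.29329317 -171.91083179    0.        ] [ 4.66477114e+02 -4.42554006e+01  2.84217094e-14] 128.75827344500922 -3.010615784287171 [ 4.74885204e+02 -1.08083116e+02  1.42108547e-14]
1.8667 [371.4 -28.8 147.2] [ 4.1 -3.2  0.9] 60.15239247923983
[  2.6 -94.2  30.3] [-1.06 -0.41 -1.29]
[ 47.3 -94.8 129.1] [-1.06 -0.41 -1.29]
```

send_rows(moves=[{"x":2,"y":-92,"z":30,"az":-1,"claw":60},{"x":2,"y":-92,"z":30,"az":-1,"claw":60},{"x":2,"y":-92,"z":30,"az":-1,"claw":60},{"x":47,"y":-92,"z":115,"az":-1,"claw":60},{"x":47,"y":-92,"z":115,"az":-1,"claw":60},{"x":47,"y":-92,"z":115,"az":-1,"claw":60},{"x":47,"y":-92,"z":115,"az":-1,"claw":60}])

```text
validation failed for argument at $.mo...
```

Run:
```python
from h import *
cam('wrist','w2'); mv(([455,-111,10],.133),([505,-104.3,10],.133))
```

```text
1.9167 [370.4 -26.3 147.2] [0.1 0.1 0.8] 60.2819997647974
[  4.2 -93.7 156.1] [-0.54 -0.46 -0.19]
[-39.7 -93.3 180.9] [-0.54 -0.46 -0.19]
```

View pics/w2.png

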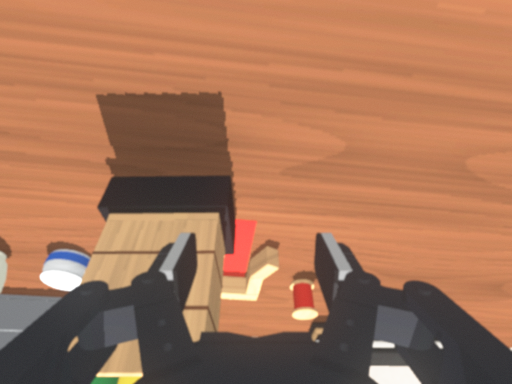

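The move call was refused, probably because every key is needed, so the arm did not move. This picture has the arm settled: the rear bottom edge runs from (114,176) to (232,176).

Run:
```python
from h import *
c=np.load('pics/w2.npz')
a,b=ray(c,114,176),ray(c,232,176.); print(a,b,np.linalg.norm(a-b),(a+b)/2)
mv(([395,-119,120],.133),([420,-116,10],.133))
```

```text
[ 481.92843179 -170.85302804    0.        ] [ 4.66389657e+02 -4.33205584e+01 -2.84217094e-14] 128.47561770515665 [ 4.74159044e+02 -1.07086793e+02 -1.42108547e-14]
1.9167 [370.4 -26.3 147.2] [0.1 0.1 0.8] 60.2819997647974
[  2.6 -94.9  30.5] [-0.54 -0.46 -0.19]
[ 34.9 -94.3 138.6] [-0.54 -0.46 -0.19]
```

send_rows(moves=[{"x":3,"y":-93,"z":30,"ax":-0.5,"ay":-0.5,"az":0,"claw":60},{"x":3,"y":-93,"z":30,"ax":-0.5,"ay":-0.5,"az":0,"claw":60},{"x":3,"y":-93,"z":30,"ax":-0.5,"ay":-0.5,"az":0,"claw":60},{"x":35,"y":-93,"z":138,"ax":-0.5,"ay":-0.5,"az":0,"claw":60},{"x":35,"y":-93,"z":138,"ax":-0.5,"ay":-0.5,"az":0,"claw":60},{"x":35,"y":-93,"z":138,"ax":-0.5,"ay":-0.5,"az":0,"claw":60},{"x":35,"y":-93,"z":138,"ax":-0.5,"ay":-0.5,"az":0,"claw":60},{"x":35,"y":-93,"z":138,"ax":-0.5,"ay":-0.5,"az":0,"claw":60}])

```text
t: 2.58
tool_pos: [445.4, -54.5, 85.4]
tool_rot: [[-0.889, -0.114, 0.444], [-0.111, 0.993, 0.033], [-0.445, -0.02, -0.895]]
force: [-0.4, 0.2, 0.4]
gripper_width: 60.0
grasp_force: 0.0
```

Run:
```python
from h import *
cam('wrist','w3'); mv(([455,-109.5,10],.128),([465,-108,10],.128),([510,-102.5,10],.128),([575,-95,10],-.01),([592,-94,10],-.01))
```

```text
2.6333 [445.8 -54.8  85.5] [-0.5  0.  -1.5] 59.95421717933683
[ 31.5 -53.8  69.9] [-1.39 -3.56 -0.17]
[ 22.4 -53.5  74.4] [-1.39 -3.56 -0.17]
[-18.1 -53.1  94.6] [-1.39 -3.56 -0.17]
[-76.7 -53.1 123.7] [ 2.35 -3.48  6.79]
[-91.9 -54.  131.3] [ 2.35 -3.48  6.79]
```

View pics/w3.png

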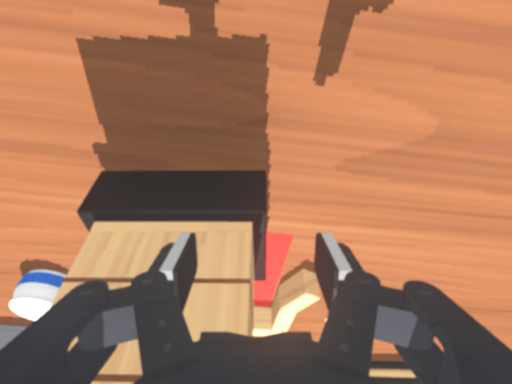

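Run:
```python
from h import *
s=ctrl.observe(); print(np.round(s['q'],3)); print(np.round(s['joint_velocities'],3))
```

```text
[-0.472  0.073  2.334  0.63   0.403 -2.704]
[-0.018 -0.029 -0.007 -0.01   0.021  0.   ]
```

Joint 6 sits at its limit, because a 30° tilt brings the wrist near its singularity. I'll tilt less: 20° still keeps the gripper body clear of the box.

```bash
sed -i 's/Rt(yaw)/Rt(yaw,tl)/; s/for p,yaw in/for p,yaw,tl in/' h.py
python3 - <<'E'
from h import *
c=np.load('pics/w3.npz')
a,b=ray(c,104,171),ray(c,267,171.); print(a,b,np.linalg.norm(a-b),(a+b)/2)
mv(([425,-60,85],.12,20),([425,-114,85],.12,20))
E
```

```text
[ 482.82921509 -171.84339805    0.        ] [465.98286128 -44.07817706   0.        ] 128.8710647562449 [ 474.40603819 -107.96078756    0.        ]
2.6333 [445.8 -54.8  85.5] [-0.5  0.  -1.5] 59.95421717933683
[19.3 -2.7 -8.9] [-1.19  6.44  0.13]
[ 25.3 -56.4 -10.7] [-1.19  6.44  0.13]
```

send_rows(moves=[{"x":19,"y":-3,"z":-9,"ax":-1.2,"ay":6.4,"az":0.1,"claw":60},{"x":19,"y":-3,"z":-9,"ax":-1.2,"ay":6.4,"az":0.1,"claw":60},{"x":25,"y":-56,"z":-11,"ax":-1.2,"ay":6.4,"az":0.1,"claw":60},{"x":25,"y":-56,"z":-11,"ax":-1.2,"ay":6.4,"az":0.1,"claw":60},{"x":25,"y":-56,"z":-11,"ax":-1.2,"ay":6.4,"az":0.1,"claw":60},{"x":25,"y":-56,"z":-11,"ax":-1.2,"ay":6.4,"az":0.1,"claw":60}])

```text
t: 3.13
tool_pos: [424.8, -114.8, 86.8]
tool_rot: [[-0.932, -0.117, 0.342], [-0.11, 0.993, 0.039], [-0.345, -0.001, -0.939]]
force: [0.0, 0.1, 0.9]
gripper_width: 59.6
grasp_force: 0.0
```

Run:
```python
from h import *
s=ctrl.observe(); print(np.round(s['q'],3))
mv(([425,-114,9],.12,20),([445,-111,9],.125,22),([455,-110,9],.125,22))
```

```text
[-0.621  0.091  2.244  0.432  0.584 -2.645]
3.1333 [ 424.8 -114.8   86.8] [0.  0.1 0.9] 59.630221163267834
[26.5  0.9 73.1] [-0.11  0.16 -0.13]
[ 7.5  1.5 80.1] [-0.21 -1.84 -0.4 ]
[-1.9  1.4 83.6] [-0.21 -1.84 -0.4 ]
```

send_rows(moves=[{"x":13,"y":1,"z":36,"ax":0,"ay":0,"az":0,"claw":60},{"x":26,"y":1,"z":73,"ax":0,"ay":0,"az":0,"claw":60},{"x":26,"y":1,"z":73,"ax":0,"ay":0,"az":0,"claw":60},{"x":17,"y":1,"z":76,"ax":0,"ay":0,"az":0,"claw":60},{"x":7.5,"y":1.5,"z":80,"ax":0,"ay":0,"az":0,"claw":60},{"x":7.5,"y":1.5,"z":80,"ax":0,"ay":0,"az":0,"claw":60}])

```text
t: 3.63
tool_pos: [453.9, -106.5, 19.6]
tool_rot: [[-0.938, -0.111, 0.328], [-0.108, 0.994, 0.025], [-0.328, -0.012, -0.944]]
force: [-0.0, -0.4, 1.1]
gripper_width: 59.9
grasp_force: 0.0
```

Run:
```python
from h import *
s=ctrl.observe(); print(np.round(s['q'],3))
mv(([455,-110,9],.125,21),([465,-108.7,9],.125,22),([475,-107.5,9],.125,23))
cam('wrist','w4');cam('side','s4')
a=cv2.imread('pics/w4.png');b=cv2.imread('pics/side0.png')
b=cv2.resize(cv2.imread('pics/s4.png')[110:238,180:351],None,fx=2,fy=3)[:, :] if 0 else cv2.resize(cv2.imread('pics/s4.png')[90:282,190:326],None,fx=2,fy=2)
cv2.imwrite('pics/c4.png',np.hstack([a,b]))
```

```text
[-0.531  0.257  2.287  0.546  0.37  -2.704]
3.6333 [ 453.9 -106.5   19.6] [-0.  -0.4  1.1] 59.879978181373566
[ 2.8 -3.5 10.3] [-0.9  -1.83 -0.52]
[-6.7 -3.3 13.6] [-0.91 -2.83 -0.52]
[-16.3  -3.2  16.9] [-0.91 -3.83 -0.51]
```

View pics/c4.png

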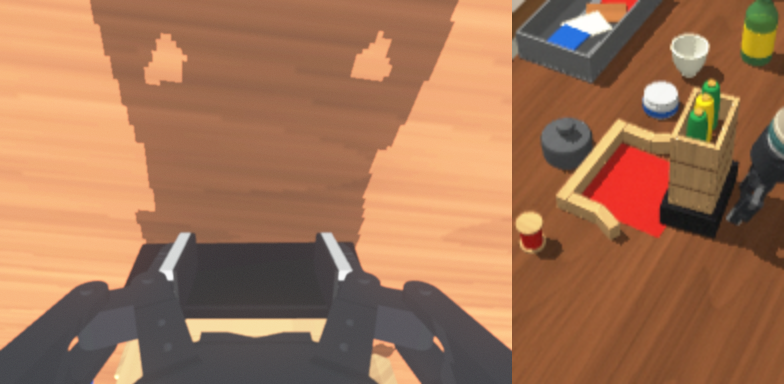

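The fingers are centred low on the rear face, but joint 6 is at its limit again. I'll lower the yaw to about 0.04, which also turns the crate the way it needs to go.

Run:
```python
from h import *
mv(([446,-108,14],.04,20),([446,-108,9],.04,20))
```

```text
3.7333 [ 452.2 -105.9   19.3] [ 0.2  0.1 -0.3] 59.54070148577964
[ 7.8 -1.4  2.9] [ 0.8  -0.9   4.04]
[ 9.4 -1.3  7.7] [ 0.8  -0.9   4.04]
```

send_rows(moves=[{"x":8,"y":-1.5,"z":3,"ax":0.8,"ay":-0.9,"az":4,"claw":60},{"x":9.5,"y":-1.5,"z":8,"ax":0.8,"ay":-0.9,"az":4,"claw":60},{"x":9.5,"y":-1.5,"z":8,"ax":0.8,"ay":-0.9,"az":4,"claw":60},{"x":9.5,"y":-1.5,"z":8,"ax":0.8,"ay":-0.9,"az":4,"claw":60}])

```text
t: 4.07
tool_pos: [446.5, -106.4, 10.6]
tool_rot: [[-0.942, -0.039, 0.334], [-0.037, 0.999, 0.012], [-0.334, -0.001, -0.943]]
force: [0.1, 0.5, -0.5]
gripper_width: 60.3
grasp_force: 0.0
```

Run:
```python
from h import *
s=ctrl.observe(); print(np.round(s['q'],3))
mv(([460,-106,9],.03,21),([475,-104,9],.02,21),([490,-102,9],.01,22))
```

```text
[-0.532  0.267  2.321  0.612  0.318 -2.704]
4.0667 [ 446.5 -106.4   10.6] [ 0.1  0.5 -0.5] 60.25999473350993
[-12.2  -0.1   6. ] [ 0.1  -1.49  0.52]
[-26.4   1.3  11. ] [ 0.3  -1.49  1.05]
[-40.6   2.7  16.1] [ 0.51 -2.49  1.59]
```

send_rows(moves=[{"x":-4,"y":0,"z":2,"ax":0,"ay":0,"az":0.5,"claw":60},{"x":-8,"y":0,"z":4,"ax":0,"ay":0,"az":0.5,"claw":60},{"x":-12,"y":0,"z":5,"ax":0,"ay":-0.5,"az":0.5,"claw":60},{"x":-16,"y":0.5,"z":7,"ax":0,"ay":-0.5,"az":0.8,"claw":60},{"x":-20,"y":1,"z":9,"ax":0,"ay":-0.5,"az":1,"claw":60},{"x":-24,"y":1,"z":10,"ax":0,"ay":-0.5,"az":1,"claw":60},{"x":-27,"y":1,"z":11,"ax":0,"ay":-0.5,"az":1,"claw":60},{"x":-27,"y":1,"z":11,"ax":0,"ay":-0.5,"az":1,"claw":60}])

```text
t: 4.73
tool_pos: [473.0, -101.5, 7.6]
tool_rot: [[-0.941, -0.025, 0.336], [-0.02, 1.0, 0.018], [-0.337, 0.01, -0.942]]
force: [-4.3, 2.3, 0.7]
gripper_width: 60.3
grasp_force: 2.3
```

Run:
```python
from h import *
s=ctrl.observe(); print(np.round(s['q'],3))
mv(([490,-101,9],.01,21),([520,-97,9],0,22),([545,-94,9],0,22))
cam('wrist','w5');cam('scene','s5')
a=cv2.imread('pics/w5.png')
b=cv2.resize(cv2.imread('pics/s5.png')[140:268,185:281],None,fx=3,fy=3)
cv2.imwrite('pics/c5.png',np.hstack([a,b]))
```

```text
[-0.489  0.299  2.277  0.586  0.319 -2.62 ]
4.7333 [ 473.  -101.5    7.6] [-4.3  2.3  0.7] 60.27137312990089
[-16.5   0.1   4.4] [ 0.83 -1.34  0.61]
[-44.8   3.3  14.5] [ 1.03 -2.34  1.14]
[-68.4   5.7  23. ] [ 1.03 -2.34  1.14]
```

View pics/c5.png

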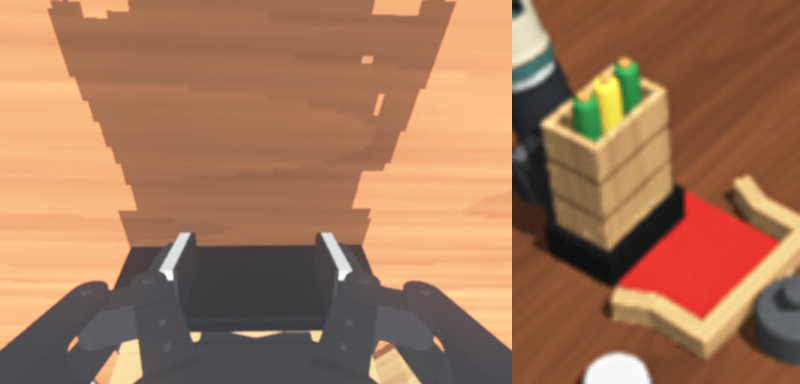

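The crate is upright and the fingers sit centred and square on its base, with 4 N of contact force. In the scene view the way into the bay is clear.

Run:
```python
from h import *
c=np.load('pics/w5.npz')
a,b=ray(c,131,247),ray(c,372,247.); print(a,b,np.linalg.norm(a-b),np.arctan2(b[0]-a[0],b[1]-a[1]),(a+b)/2)
mv(([490,-99,10],.01,21),([520,-95,10],0,21),([545,-92,10],-.01,22))
```

```text
[ 484.89902352 -170.56389408    0.        ] [ 4.82898343e+02 -3.41512604e+01 -1.42108547e-14] 136.42730422870147 -0.014665335739725047 [ 4.83898683e+02 -1.02357577e+02 -7.10542736e-15]
4.8333 [ 473.  -101.5    7.6] [-3.9  3.2  0.9] 60.353539510775356
[-16.9   2.1   3.5] [ 0.82 -1.33  0.59]
[-45.2   5.4  13.7] [ 1.02 -1.33  1.13]
[-68.8   7.8  22.1] [ 1.23 -2.33  1.65]
```

send_rows(moves=[{"x":-4,"y":0.5,"z":1,"ax":0,"ay":0,"az":0,"claw":60},{"x":-8,"y":1,"z":2,"ax":0.2,"ay":0,"az":0.2,"claw":60},{"x":-12,"y":1.5,"z":3,"ax":0.4,"ay":-0.4,"az":0.3,"claw":60},{"x":-16,"y":2,"z":4,"ax":0.6,"ay":-0.8,"az":0.5,"claw":60},{"x":-20,"y":2.5,"z":5,"ax":0.8,"ay":-1,"az":0.6,"claw":60},{"x":-24,"y":3,"z":6,"ax":0.8,"ay":-1,"az":0.7,"claw":60},{"x":-28,"y":3.5,"z":7.5,"ax":0.8,"ay":-1,"az":0.8,"claw":60},{"x":-32,"y":4,"z":9,"ax":0.9,"ay":-1.2,"az":0.9,"claw":60},{"x":-36,"y":4.5,"z":10.5,"ax":1,"ay":-1.2,"az":1,"claw":60},{"x":-40,"y":5,"z":12,"ax":1,"ay":-1.3,"az":1.1,"claw":60},{"x":-44,"y":5.5,"z":13.5,"ax":1,"ay":-1.4,"az":1.2,"claw":60},{"x":-48,"y":6,"z":15,"ax":1,"ay":-1.5,"az":1.3,"claw":60},{"x":-52,"y":6.5,"z":16,"ax":1,"ay":-1.6,"az":1.4,"claw":60},{"x":-56,"y":7,"z":17.5,"ax":1.1,"ay":-1.8,"az":1.5,"claw":60},{"x":-60,"y":7.5,"z":19,"ax":1.2,"ay":-2,"az":1.6,"claw":60},{"x":-64,"y":8,"z":20.5,"ax":1.2,"ay":-2,"az":1.6,"claw":60},{"x":-69,"y":8.5,"z":22,"ax":1.2,"ay":-2,"az":1.6,"claw":60},{"x":-69,"y":8.5,"z":22,"ax":1.2,"ay":-2,"az":1.6,"claw":60}])

```text
t: 6.33
tool_pos: [544.8, -92.9, 11.8]
tool_rot: [[-0.928, 0.011, 0.371], [0.01, 1.0, -0.007], [-0.372, -0.003, -0.928]]
force: [-4.7, 1.6, -2.0]
gripper_width: 59.9
grasp_force: 2.7
```

Run:
```python
from h import *
mv(([560,-90,10],-.01,22),([575,-88,10],-.01,22),([590,-87,10],-.01,22))
cam('side','d6');cam('scene','s6')
a=cv2.resize(cv2.imread('pics/d6.png')[110:240,190:320],None,fx=3.07,fy=3.07,interpolation=2)
b=cv2.resize(cv2.imread('pics/s6.png')[150:280,190:320],None,fx=3.07,fy=3.07,interpolation=2)
cv2.imwrite('pics/c6.png',np.hstack([a,b]))
```

```text
6.3333 [544.8 -92.9  11.8] [-4.7  1.6 -2. ] 59.90032116378998
[-13.4   3.1   7.3] [-0.17 -0.19 -0.02]
[-27.3   5.3  12.8] [-0.17 -0.19 -0.02]
[-41.2   6.4  18.4] [-0.17 -0.19 -0.02]
```

View pics/c6.png

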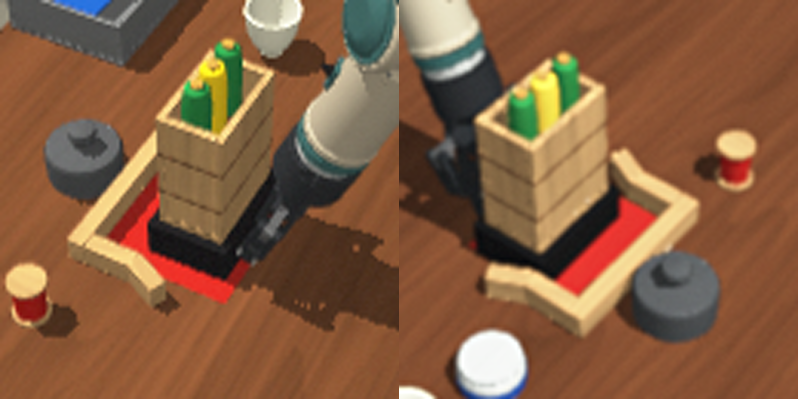

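Run:
```python
from h import *
S,D=np.load('pics/s6.npz'),np.load('pics/d6.npz'); k=3.07
s=lambda x,y:(S,190+(x-399)/k,150+y/k); d=lambda x,y:(D,190+x/k,110+y/k)
for n,m,z in [('crate front -y',s(556,273),0),('crate front +y',s(619,222),0),('D front +y',d(150,252),0),('D rear +y',d(227,274),0),('bay inner -y',s(583,303),30),('bay inner+y',s(662,210),30),('bay out +y',s(698,206),30),('bay out -y',s(583,330),30),('D in+y',d(107,240),30),('D out +y',d(68,241),30)]: print(n,ray(*m,z).round(1))
```

```text
crate front -y [ 638.3 -135.7    0. ]
crate front +y [647.9 -41.4   0. ]
D front +y [638.6 -33.4  -0. ]
D rear +y [554.6 -44.1   0. ]
bay inner -y [ 699.8 -169.4   30. ]
bay inner+y [690.4 -24.2  30. ]
bay out +y [717.    2.3  30. ]
bay out -y [ 719.6 -195.2   30. ]
D in+y [671.8  -5.8  30. ]
D out +y [706.1  13.5  30. ]
```

Crate upright, square and between the flares. Continuing.

send_rows(moves=[{"x":-4,"y":0.8,"z":2,"ax":0,"ay":0,"az":0,"claw":60},{"x":-7,"y":1.6,"z":4,"ax":0,"ay":0,"az":0,"claw":60},{"x":-11,"y":2.4,"z":6,"ax":0,"ay":0,"az":0,"claw":60},{"x":-14,"y":3.2,"z":7.5,"ax":0,"ay":0,"az":0,"claw":60},{"x":-18,"y":4,"z":9,"ax":0,"ay":0,"az":0,"claw":60},{"x":-21,"y":4.5,"z":10.5,"ax":0,"ay":0,"az":0,"claw":60},{"x":-25,"y":5,"z":12,"ax":0,"ay":0,"az":0,"claw":60},{"x":-28,"y":5.5,"z":13,"ax":0,"ay":0,"az":0,"claw":60},{"x":-28,"y":5.5,"z":13,"ax":0,"ay":0,"az":0,"claw":60}])

```text
t: 7.18
tool_pos: [579.1, -89.1, 10.9]
tool_rot: [[-0.927, 0.012, 0.375], [0.009, 1.0, -0.009], [-0.375, -0.005, -0.927]]
force: [-4.1, 0.3, 1.1]
gripper_width: 60.6
grasp_force: 2.5
```

Run:
```python
from h import *
mv(([584,-87,10],-.01,22),([590,-87,10],-.01,22),([595,-87,10],-.01,22))
```

```text
7.1833 [579.1 -89.1  10.9] [-4.1  0.3  1.1] 60.556693155028995
[-4.1  2.2  2.7] [-0.29  0.05 -0.01]
[-9.7  2.2  4.9] [-0.29  0.05 -0.01]
[-14.3   2.3   6.8] [-0.29  0.05 -0.01]
```

Hmm: it went 3 mm further than asked, and the force is still just sliding friction. I'll go on in small steps.

send_rows(moves=[{"x":-2,"y":0,"z":1,"ax":0,"ay":0,"az":0,"claw":60},{"x":-4,"y":0,"z":2,"ax":0,"ay":0,"az":0,"claw":60},{"x":-5,"y":0,"z":2,"ax":0,"ay":0,"az":0,"claw":60}])

```text
t: 7.43
tool_pos: [583.2, -88.7, 10.7]
tool_rot: [[-0.928, 0.012, 0.374], [0.01, 1.0, -0.008], [-0.374, -0.004, -0.928]]
force: [-7.6, 0.3, 1.0]
gripper_width: 60.0
grasp_force: 3.6
```

send_rows(moves=[{"x":-2,"y":0,"z":1,"ax":0,"ay":0,"az":0,"claw":60},{"x":-3,"y":0,"z":1.2,"ax":0,"ay":0,"az":0,"claw":60},{"x":-3,"y":0,"z":1.2,"ax":0,"ay":0,"az":0,"claw":60}])

```text
t: 7.68
tool_pos: [586.6, -88.7, 10.6]
tool_rot: [[-0.927, 0.012, 0.374], [0.01, 1.0, -0.008], [-0.374, -0.004, -0.928]]
force: [-8.1, 0.4, 3.5]
gripper_width: 59.9
grasp_force: 4.0
```

Run:
```python
from h import *
cam('side','d7');cam('scene','s7')
a=cv2.resize(cv2.imread('pics/d7.png')[110:240,190:320],None,fx=3.07,fy=3.07,interpolation=2)
b=cv2.resize(cv2.imread('pics/s7.png')[150:280,190:320],None,fx=3.07,fy=3.07,interpolation=2)
cv2.imwrite('pics/c7.png',np.hstack([a,b])); print(ctrl.observe()['force'])
```

```text
[-7.26534864  0.45463077  3.24657716]
```

View pics/c7.png

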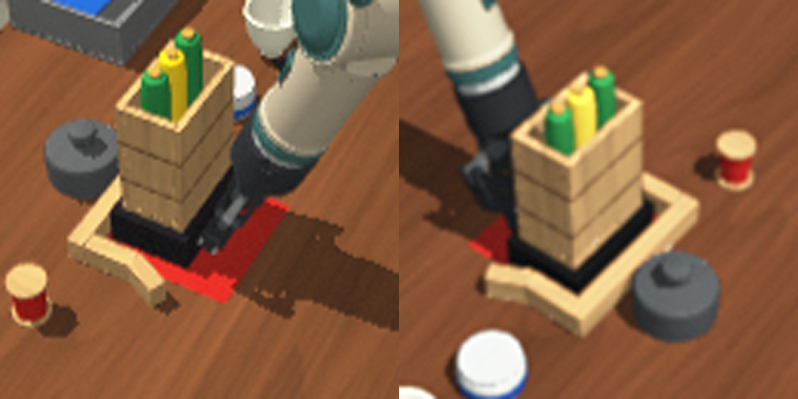

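The crate is upright inside the battens, and a thin strip of red is still showing near scene-crop (655,215). I'll continue gently until the force jumps.

send_rows(moves=[{"x":-2,"y":0,"z":0.8,"ax":0,"ay":0,"az":0,"claw":60},{"x":-3,"y":0,"z":1.2,"ax":0,"ay":0,"az":0,"claw":60},{"x":-3,"y":0,"z":1.2,"ax":0,"ay":0,"az":0,"claw":60}])

```text
t: 8.03
tool_pos: [589.7, -88.7, 10.6]
tool_rot: [[-0.928, 0.012, 0.373], [0.009, 1.0, -0.008], [-0.374, -0.004, -0.928]]
force: [-9.4, 1.4, 3.8]
gripper_width: 59.8
grasp_force: 4.2
```

send_rows(moves=[{"x":-2,"y":0,"z":0.8,"ax":0,"ay":0,"az":0,"claw":60},{"x":-3,"y":0,"z":1.2,"ax":0,"ay":0,"az":0,"claw":60},{"x":-3,"y":0,"z":1.2,"ax":0,"ay":0,"az":0,"claw":60}])

```text
t: 8.28
tool_pos: [592.1, -88.5, 10.5]
tool_rot: [[-0.928, 0.011, 0.372], [0.009, 1.0, -0.007], [-0.372, -0.003, -0.928]]
force: [-11.6, -0.3, 6.4]
gripper_width: 60.2
grasp_force: 5.8
```

send_rows(moves=[{"x":-1.5,"y":0,"z":0.6,"ax":0,"ay":0,"az":0,"claw":60},{"x":-1.5,"y":0,"z":0.6,"ax":0,"ay":0,"az":0,"claw":60}])

```text
t: 8.45
tool_pos: [592.3, -88.5, 10.4]
tool_rot: [[-0.929, 0.011, 0.371], [0.009, 1.0, -0.007], [-0.371, -0.003, -0.929]]
force: [-17.9, -2.0, 11.9]
gripper_width: 60.0
grasp_force: 8.8
```

Run:
```python
from h import *
s=ctrl.observe();print(s['tool_pos'],s['force'])
cam('side','d8');cam('scene','s8')
a=cv2.resize(cv2.imread('pics/d8.png')[110:240,190:320],None,fx=3.07,fy=3.07,interpolation=2)
b=cv2.resize(cv2.imread('pics/s8.png')[150:280,190:320],None,fx=3.07,fy=3.07,interpolation=2)
cv2.imwrite('pics/c8.png',np.hstack([a,b])); print(ctrl.observe()['force'])
```

```text
[592.27722064 -88.46082203  10.39324515] [-17.89429733  -2.03519151  11.92120434]
[-17.94825994  -3.15200297  13.23844097]
```

View pics/c8.png

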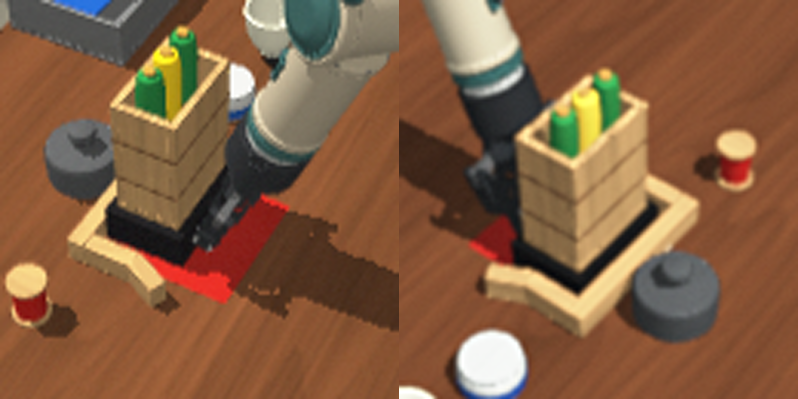

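Force rose to 18 N with no further travel, and the crate looks flush on the back batten. Backing off straight out.

send_rows(moves=[{"x":3,"y":0,"z":-1.2,"ax":0,"ay":0,"az":0,"claw":60},{"x":9,"y":0,"z":-4,"ax":0,"ay":0,"az":0,"claw":60},{"x":20,"y":0,"z":-9,"ax":0,"ay":0,"az":0,"claw":60},{"x":37,"y":0,"z":-16,"ax":0,"ay":0,"az":0,"claw":60},{"x":65,"y":0,"z":-28,"ax":0,"ay":0,"az":0,"claw":60},{"x":84,"y":0,"z":-36,"ax":0,"ay":0,"az":0,"claw":60},{"x":84,"y":0,"z":-36,"ax":0,"ay":0,"az":0,"claw":60},{"x":84,"y":0,"z":-36,"ax":0,"ay":0,"az":0,"claw":60}])

```text
t: 9.22
tool_pos: [504.8, -89.3, 13.3]
tool_rot: [[-0.926, 0.014, 0.377], [0.011, 1.0, -0.011], [-0.377, -0.007, -0.926]]
force: [0.2, 0.1, 0.1]
gripper_width: 60.1
grasp_force: 0.0
```

Run:
```python
from h import *
s=ctrl.observe();print(s['tool_pos'],s['force'])
cam('wrist','w9');cam('scene','s9')
a=cv2.imread('pics/w9.png')
b=cv2.resize(cv2.imread('pics/s9.png')[150:278,200:296],None,fx=3,fy=3,interpolation=2)
cv2.imwrite('pics/c9.png',np.hstack([a,b]))
```

```text
[504.8449338  -89.27315531  13.34533484] [0.17830523 0.09366408 0.05687013]
```

View pics/c9.png

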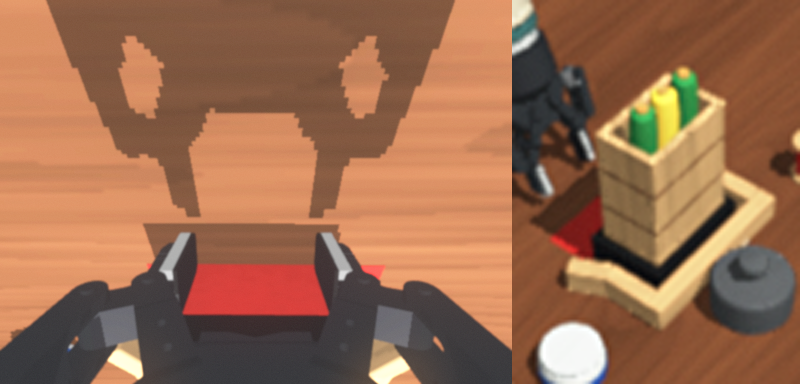

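The crate stands upright and flush, its rear bottom edge is level at row 315 in the wrist view, and the gripper is clear. Handing in.

Run:
```python
from h import *
c=np.load('pics/w9.npz'); print(ray(c,195,315),ray(c,320,316))
print(ctrl.finish_job())
```

```text
[ 602.35150859 -136.28202242    0.        ] [604.00606697 -40.77031931   0.        ]
the job is handed in; nothing more can be done
None
```

I pushed the crate into the bay until it stopped against the back batten (about 18 N with no further travel), and it stands upright and square there with the gripper clear. I handed the job in at about 9 s; the hand-in gave no verdict.

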